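Coast check of a handwheel, riding along over its knob

TASK

Check the handwheel's new bearing: give the green knob a gentle push with the tool so that the wheel runs freely at about one turn in five to eight seconds, either way round. While it coasts, hold the gripper pointing down and ride along a few centimetres above the knob, centred over it and not touching, for at least four seconds without a break. Then rise well clear, leave the wheel to come to a standstill before you finish, and leave the other things on the desk where they are.

Things in the scene. Friction and masses are not known exactly. Their poses are not given: they have to be found in the camera images.
- stand: Fixed stand of the handwheel: grey plate 150 x 150 x 12 mm with a post. Origin: on the wheel's axis at desk level, z up. The steel wheel lies level on the post: rim a round bar 18 mm thick on a circle of 105 mm radius (outer radius 114 mm), rim top 79 mm above the desk, hub 54 mm across with its brass cap up to 88 mm, 3 spokes.
- wheel (a joint): Turn of the wheel, rad, counter-clockwise from above positive, free for many turns. At q the knob stands at angle q from the stand's x axis, on the 105 mm circle. It coasts: mass 1.5 kg, inertia 0.0132 kg m2 about the axis (hidden: 0.75 to 1.3 times), drag 0.0006 N m plus 0.00065 N m per rad/s: from 1 rad/s it loses about 0.1 rad/s each second and stops after 10 to 20 s.
- knob_top (a point): Centre of the top of the green knob, 135 mm above the desk. The knob is upright, round, 38 mm in diameter between 93 and 126 mm above the desk, on a 24 mm stem, fixed on the rim 105 mm from the wheel's axis; it does not turn in itself. The tool rides over this point: with the TCP 25 to 85 mm above it and within 30 mm of it sideways.
- bearing: Bystander: steel bearing ring, 80 mm outside, 18 mm high, lying beside the wheel. Origin: centre of its underside.
- vial: Bystander: yellow plastic level vial housing 100 x 32 x 28 mm, lying beside the wheel. Origin: centre of its underside.
- faucet: Bystander: chrome faucet head 52 mm wide and 70 mm high with a short spout towards its -x. Origin: centre of its underside.
- tin: Bystander: closed tin box 104 x 144 x 48 mm. Origin: centre of its underside.
- driver: Bystander: screwdriver lying on the desk, about 200 mm long along its x axis.
- mug: Bystander: white mug, 76 mm wide, 85 mm high. Origin: centre of its underside.
There are look-alikes about, which are no part of the job. Leave any blue or pink look-alike of the stand alone.

How it is judged:
By the outcome, as a careful person would: the job done as asked, in the order asked, and still so for the second after the job is handed in, with the robot touching nothing.
It also fails if it takes over 70 s, if anything falls off the work surface, if the arm or the gripper's body presses on something with over 40 N, if the wrist force passes 120 N, or if a joint passes its speed limit or range.

ROBOT

A 7-joint arm with a two-finger parallel gripper is mounted at the origin on the work surface. World frame = base frame: x ahead of the robot, y to its left, z up, the work surface at z = 0. Lengths are in m, angles in rad, forces in N, time in s.
With the tool pointing down it reaches from about 0.4 to 0.85 m from the base axis. Payload 10.4 kg.
Tool frame: the origin (TCP) lies between the finger pads, 19 mm behind the fingertips; this is the grasp point; z points along the fingers, y is the line along which they close (so a half turn about z gives the same grasp; the last joint's range is limited). The gripper opens to 85 mm and grips with 20 to 120 N. Pads are 22 mm wide; open, the fingers measure 114 mm over their backs; the gripper's body (76 mm by 85 mm) begins 54 mm behind the grasp point. The pads swing forward as they close: fully open they stand 13 mm farther back than shut.
Start: joints at [-1.25, 0.332, -0.065, 1.46, 0.022, 1.35, -0.088], TCP at [0.211, 0.588, 0.25] pointing down, gripper open.
Joint ranges: [-2.6, 2.6], [-0.5, 2.12], [-1.47, 1.34], [0.16, 2.42], [-1.27, 4.41], [0.06, 2.06], [-2.6, 2.6]. Speed limits (rad/s): [2.22, 2.22, 2.79, 2.79, 3.14, 3.14, 3.14].

INTERFACE

Orientations are given as a 3x3 rotation matrix whose columns are the frame's x, y, z axes.
In Python, from cell import arm gives the robot as it stands.
- The arm moves only by the tool play_rows, never from a script. Its arguments are lists of equal length, an entry for each row: "gripper": the opening, from -1 (shut) to 1 (fully open); "travel": the shift along the tool's x, y, z as a fraction of full scale, a list of three; "angular": the turn, a rotation vector about the tool's x, y, z as a fraction of full scale, a list of three. A call has exactly 5 rows; each row shifts and turns the commanded pose from where the row before left it, along the tool's axes as they then stand; what a row does not reach is not made up. Full scale, the value 1, is 5 cm for a shift and 30 degrees for a turn. A row lasts 1/10 s, in which the tool goes at most 50 mm and 8.59 degrees, less where a joint would pass 70% of its speed; a pose out of reach is approached as far as the arm can. A call with a number of a shift or a turn outside -1 to 1 is refused whole. A call with a gripper value outside its range is refused whole. The fingers move at their own pace and stop on an object; "newtons" is the grip in N (left out, the last holds). Time passes only in rows, so rows that do not move let the fingers close, or fill a call up. It gives the time, the measured TCP pose, the force, the opening and the grip force at its end, in the units of the state.
- arm.get_obs(): the state, without advancing time (a new reading comes with each control period).
- arm.capture(name): name is "scene" or "side" or "wrist"; returns a dict with "color" (400x640x3 uint8, red, green, blue), "intrinsics" (3x3 intrinsics, pixels), "R" (3x3) and "t" (3): a world point X has camera coordinates R X + t. Camera axes: x right, y down, z forward; pixel columns grow to the right and rows downward; lengths in m; the calibration is good to about 2 mm. A picture is of the moment at which its call begins. There is no depth.
- arm.close_job(): hands the job in; it is judged then, once.
The state is a dict: "time": time; "q": joint angles; "qvel": joint speeds; "effort": joint torques, N m; "position": TCP position; "eef_rot": TCP orientation; "contact_force": force on the tool from outside, world axes, zero at the start; "torque": the same for the moment, N m; "gripper_width": opening from 0.0 (shut) to 1.0 (fully open); "grip_force": force on a finger pad.
Only numpy, scipy, OpenCV 4.12 (cv2) and the standard library are available. Lean on these libraries where they do the work, as an engineer would, in place of code of your own. Each camera call takes 0.05 s, during which the arm holds its last target. There are 200 camera calls.

## Working session

There is one attempt and no reset: what is moved stays moved. The work goes in short steps, Python scripts to look and compute and a tool call to move; the robot and the scene stay as the last step left them, time stands still between calls to the robot, and variables do not carry over. Pictures are saved under pics/ and viewed, at most 10 in all, crops included, and the job is handed in when it is done.

Besides the shell and the picture viewer there is one more tool, called as name(argument=value, ...) on one line, values as JSON. play_rows: Moves the arm, as the interface text tells. Its arguments: {"type":"object","properties":{"gripper":{"type":"array","items":{"type":"number"}},"travel":{"type":"array","items":{"type":"array","items":{"type":"number","minimum":-1,"maximum":1}}},"angular":{"type":"array","items":{"type":"array","items":{"type":"number","minimum":-1,"maximum":1}}},"newtons":{"type":"number"}},"required":["gripper","travel","angular"]}

```bash
mkdir -p pics; python3 - <<'E'
from cell import arm
import cv2,numpy as np
for n in("scene","side"):
    c=arm.capture(n);cv2.imwrite(f"pics/{n}0.png",c["color"][:,:,::-1]);print(n,np.round(c["intrinsics"],1).tolist(),np.round(c["R"],3).tolist(),np.round(c["t"],3))
o=arm.get_obs();print(o["time"],o["position"],np.round(o["eef_rot"],3))
E
```

```text
scene [[380.6, 0.0, 314.7], [0.0, 380.6, 201.1], [0.0, 0.0, 1.0]] [[0.75, 0.661, 0.004], [0.482, -0.543, -0.688], [-0.453, 0.518, -0.726]] [-0.405 -0.161  1.64 ]
side [[427.2, 0.0, 314.3], [0.0, 427.2, 199.6], [0.0, 0.0, 1.0]] [[0.714, -0.701, -0.007], [-0.429, -0.429, -0.795], [0.554, 0.57, -0.607]] [-0.361  0.32   1.007]
0.1 [0.21059077 0.58812948 0.24933217] [[-0.941  0.337 -0.   ]
 [ 0.337  0.941 -0.001]
 [-0.    -0.001 -1.   ]]
```

View pics/scene0.png

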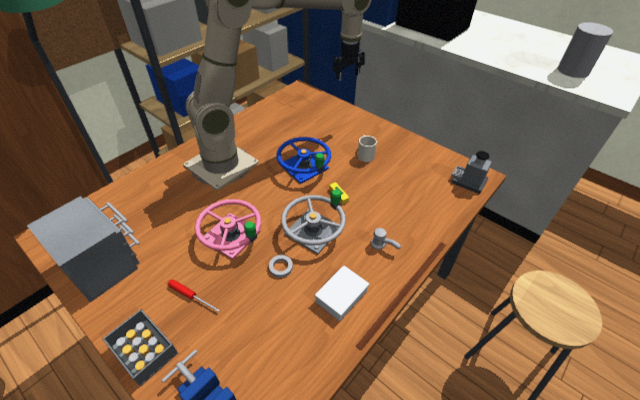

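View pics/side0.png

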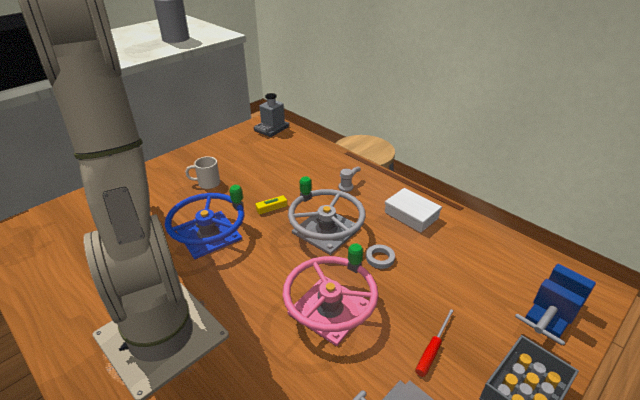

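Scene view: green knobs at (320,160) on the blue wheel, (250,231) on the pink and (336,197) on the grey steel one. In the side view they are at (236,195), (355,255) and (306,187). The grey one fits the description. Next I measure it and check it in a crop.

```bash
cat > h.py <<'E'
from cell import arm
import cv2,numpy as np
def ray(c,u,v):
    R=np.array(c["R"]);t=np.array(c["t"]);d=R.T@np.linalg.inv(c["intrinsics"])@[u,v,1];return -R.T@t,d/np.linalg.norm(d)
def plane(c,u,v,z):
    o,d=ray(c,u,v);return o+d*(z-o[2])/d[2]
def tri(a,b):
    A=sum(np.eye(3)-np.outer(d,d) for o,d in(a,b));B=sum((np.eye(3)-np.outer(d,d))@o for o,d in(a,b))
    p=np.linalg.solve(A,B);return p,max(np.linalg.norm(np.cross(p-o,d)) for o,d in(a,b))
def blobs(c,lo,hi,roi=None,amin=15):
    m=cv2.inRange(cv2.cvtColor(c["color"],cv2.COLOR_RGB2HSV),lo,hi)
    n,l,s,ct=cv2.connectedComponentsWithStats(m)
    return [(ct[i],s[i]) for i in range(1,n) if s[i][4]>=amin and(roi is None or(roi[0]<ct[i][0]<roi[2] and roi[1]<ct[i][1]<roi[3]))]
GREEN=((50,120,30),(75,255,255));BRASS=((14,140,120),(28,255,255))
def knob(c,roi=None): return blobs(c,*GREEN,roi)
E
python3 - <<'E'
from h import *
S=arm.capture("scene");D=arm.capture("side")
for nm,c,roi,r2 in(("s",S,(270,180,360,250),(300,205,325,225)),("d",D,(280,170,380,250),(310,200,345,225))):
    print(nm,knob(c,roi),blobs(c,*BRASS,r2,4))
k=[knob(c,r)[0] for c,r in((S,(270,180,360,250)),(D,(280,170,380,250)))]
K=tri(ray(S,*k[0][0]),ray(D,*k[1][0]));print("knob",K)
b=[blobs(c,*BRASS,r,4) for c,r in((S,(300,205,325,225)),(D,(310,200,345,225)))]
if all(b):
    B=tri(ray(S,*b[0][0][0]),ray(D,*b[1][0][0]));print("hub",B,np.linalg.norm((K[0]-B[0])[:2]))
a=cv2.resize(S["color"][170:260,265:365],None,fx=4,fy=4);d=cv2.resize(D["color"][165:255,275:375],None,fx=4,fy=4)
cv2.imwrite("pics/crop.png",np.hstack([a,d])[:,:,::-1])
E
```

```text
s [(array([335.62686567, 195.79850746]), array([331, 187,  11,  17, 134], dtype=int32))] [(array([312.9, 215.7]), array([311, 214,   5,   5,  20], dtype=int32))]
d [(array([305.08139535, 185.09302326]), array([300, 177,  11,  18, 172], dtype=int32))] [(array([314.5984252 , 202.83464567]), array([295, 195,  39,  17, 254], dtype=int32)), (array([326.10344828, 208.27586207]), array([323, 206,   7,   6,  29], dtype=int32))]
knob (array([0.55701511, 0.0918241 , 0.10930694]), np.float64(0.00130579116961285))
hub (array([0.53322009, 0.00861482, 0.08126634]), np.float64(0.017866357715098903)) 0.08654470740161502
```

View pics/crop.png

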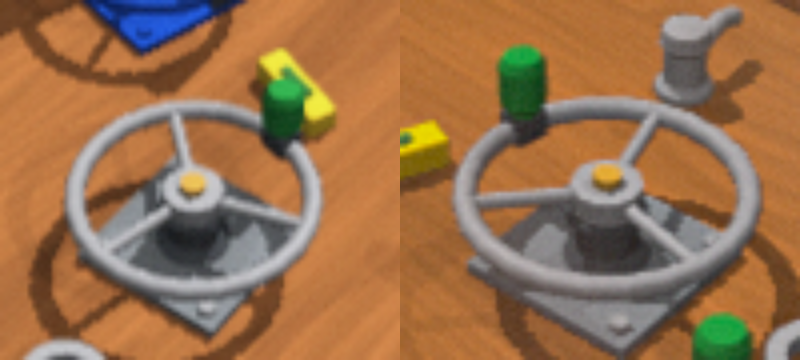

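The crop confirms the grey wheel. Its knob is at scene (336,196) and side (305,185), with the yellow vial just outside the rim beyond it. The first side brass match was the rim and vial area, so I redo the hub with (326,208).

```bash
python3 - <<'E'
from h import *
S=arm.capture("scene");D=arm.capture("side")
H=tri(ray(S,312.9,215.7),ray(D,326.1,208.3));K=tri(ray(S,335.63,195.8),ray(D,305.08,185.09))
v=(K[0]-H[0])[:2];print("hub",H,"knob",K,"r",np.linalg.norm(v),"ang",np.degrees(np.arctan2(*v[::-1])))
for n,a,b in(("blue",(320,160),(236,195)),("pink",(250,231),(355,255))): print(n,tri(ray(S,*a),ray(D,*b)))
print("vial",[plane(S,*b[0],.02) for b in blobs(S,(25,150,120),(35,255,255),(320,170,360,220))])
for n,p,z in(("faucet",(306,0),0),): pass
print("faucet",plane(D,346,180,.04),"tip",plane(S,398,245,.06),"bearing",plane(S,281,266,.009),"mug",plane(S,367,149,.04),"tin",plane(S,343,292,.04))
print(plane(S,305,157,.08),plane(S,228,225,.08))
E
```

```text
hub (array([ 0.54314855, -0.0132474 ,  0.08385966]), np.float64(0.0007885981026114255)) knob (array([0.55702365, 0.09183481, 0.1093036 ]), np.float64(0.0013006807843396206)) r 0.10599429530426602 ang 82.47815281746331
blue (array([0.38274061, 0.20826444, 0.10268213]), np.float64(0.0017436319058421958))
pink (array([ 0.443009  , -0.21232468,  0.10235355]), np.float64(0.0015142112418551359))
vial [array([0.49687301, 0.19472955, 0.02      ])]
faucet [0.74047419 0.08548619 0.04      ] tip [0.82823197 0.09266941 0.06      ] bearing [ 0.5684239  -0.20282086  0.009     ] mug [0.43846406 0.45756505 0.04      ] tin [ 0.79414473 -0.15723577  0.04      ]
[0.30647091 0.20456019 0.08      ] [ 0.35223595 -0.23575431  0.08      ]
```

Knob radius 106 mm and heights match the text. The wheel axis is at (0.543,-0.013) and the knob at 82.5°. I'll push it clockwise, because the tool's x axis already lies along that tangent. First I move over with the gripper shut.

play_rows(gripper=[-1,-1,-1,-1,-1], travel=[[-0.58,-0.47,0],[-0.58,-0.47,0],[-0.58,-0.47,0],[-0.58,-0.47,0],[-0.58,-0.47,0]], angular=[[0,0,0],[0,0,0],[0,0,0],[0,0,0],[0,0,0]])

```text
time: 0.8
position: [0.3082, 0.4276, 0.2501]
eef_rot: [[-0.941, 0.337, 0.0], [0.337, 0.941, 0.0], [0.0, 0.0, -1.0]]
contact_force: [0.7, 0.3, 0.5]
gripper_width: 0.144
grip_force: 0.0
```

play_rows(gripper=[-1,-1,-1,-1,-1], travel=[[-0.58,-0.47,0],[-0.58,-0.47,0],[-0.58,-0.47,0],[-0.58,-0.47,0],[-0.58,-0.47,0]], angular=[[0,0,0],[0,0,0],[0,0,0],[0,0,0],[0,0,0]])

```text
time: 1.3
position: [0.405, 0.268, 0.2502]
eef_rot: [[-0.941, 0.337, 0.0], [0.337, 0.941, 0.0], [-0.0, 0.001, -1.0]]
contact_force: [1.2, -0.5, -0.1]
gripper_width: 0.0
grip_force: 0.0
```

play_rows(gripper=[-1,-1,-1,-1,-1], travel=[[-0.58,-0.47,0],[-0.58,-0.47,0],[-0.58,-0.47,0],[-0.58,-0.47,0],[-0.3,-0.2,0]], angular=[[0,0,0],[0,0,0],[0,0,0],[0,0,0],[0,0,0]])

```text
time: 1.8
position: [0.494, 0.1239, 0.2503]
eef_rot: [[-0.94, 0.341, 0.001], [0.341, 0.94, -0.0], [-0.001, -0.0, -1.0]]
contact_force: [0.1, 0.4, -0.2]
gripper_width: -0.004
grip_force: 0.0
```

play_rows(gripper=[-1,-1,-1,-1,-1], travel=[[0,0,0.5],[0,0,0.7],[0,0,0.7],[0,0,0.5],[0,0,0.26]], angular=[[0,0,0],[0,0,0],[0,0,0],[0,0,0],[0,0,0]])

```text
time: 2.3
position: [0.4917, 0.127, 0.115]
eef_rot: [[-0.941, 0.337, -0.002], [0.337, 0.941, -0.001], [0.002, -0.002, -1.0]]
contact_force: [0.4, 0.4, -0.5]
gripper_width: -0.001
grip_force: 0.0
```

```bash
cat > k.py <<'E'
from h import *
H=np.array([.5431,-.0132])
def meas(show=True):
    """knob from both views: (t,angle) each, ray at z=.11 nearest the 105 mm circle"""
    out=[]
    for n in("side","scene"):
        t=arm.get_obs()["time"];c=arm.capture(n)
        B=[(plane(c,*b[0],.1095)[:2],b[1][4]) for b in knob(c)]
        B=[(p,a) for p,a in B if abs(np.linalg.norm(p-H)-.105)<.03]
        for p,a in B:
            d=p-H;print(n,round(t,2),"p",np.round(p,4),"area",a,"r",round(np.linalg.norm(d),4),"ang",round(np.degrees(np.arctan2(d[1],d[0])),1))
E
python3 - <<'E'
from k import *
meas();o=arm.get_obs();print(o["time"],o["position"],o["eef_rot"][:,0])
c=arm.capture("scene");d=arm.capture("side")
cv2.imwrite("pics/pre.png",np.hstack([cv2.resize(c["color"][140:240,265:365],None,fx=4,fy=4),cv2.resize(d["color"][135:235,255:355],None,fx=4,fy=4)])[:,:,::-1])
E
```

```text
side 2.3 p [0.5565 0.09  ] area 170 r 0.1041 ang 82.6
scene 2.35 p [0.5566 0.0931] area 133 r 0.1071 ang 82.7
2.4 [0.4919217  0.12714241 0.11577428] [-0.9415102   0.33697923  0.00188206]
```

View pics/pre.png

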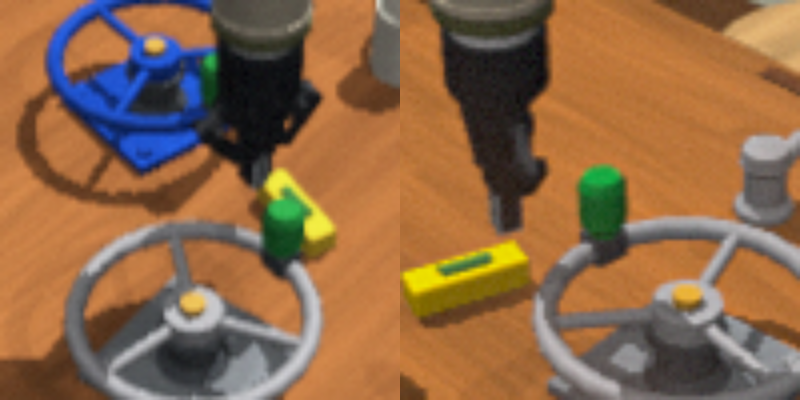

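play_rows(gripper=[-1,-1,-1,-1,-1], travel=[[-0.2,-0.07,0],[-0.2,-0.07,0],[-0.16,-0.06,0],[-0.1,-0.03,0],[-0.04,0,0]], angular=[[0,0,0],[0,0,0],[0,0,0],[0,0,0],[0,0,0]])

```text
time: 3.0
position: [0.5225, 0.104, 0.1171]
eef_rot: [[-0.941, 0.338, 0.0], [0.338, 0.941, -0.0], [-0.0, -0.0, -1.0]]
contact_force: [0.2, 1.0, 0.1]
gripper_width: 0.0
grip_force: 0.0
```

```bash
python3 - <<'E'
from k import *
meas();o=arm.get_obs();print(o["time"],o["position"],o["contact_force"])
c=arm.capture("scene");d=arm.capture("side")
cv2.imwrite("pics/pre2.png",np.hstack([cv2.resize(c["color"][160:220,300:360],None,fx=6,fy=6),cv2.resize(d["color"][150:210,275:335],None,fx=6,fy=6)])[:,:,::-1])
E
```

```text
side 3.0 p [0.5557 0.0877] area 156 r 0.1017 ang 82.9
scene 3.05 p [0.5563 0.0931] area 137 r 0.1072 ang 82.9
3.1 [0.52201814 0.10467021 0.11693066] [0.19780711 0.34739766 0.04367715]
```

View pics/pre2.png

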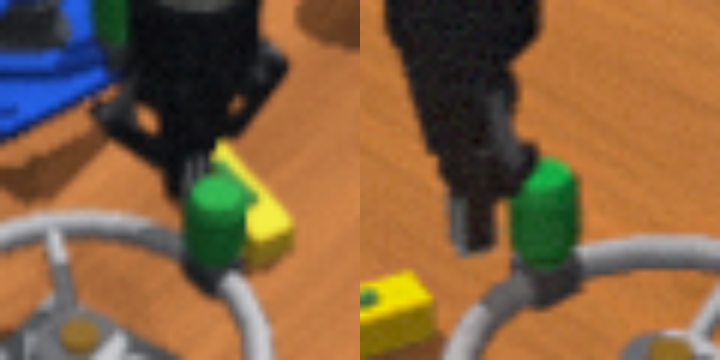

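The pictures show the shut fingers beside the knob, with the wheel untouched and a gap of about 6 mm at crop pixels (490–512, 225). Now I push.

play_rows(gripper=[-1,-1,-1,-1,-1], travel=[[-0.06,0.01,0],[-0.06,0.01,0],[-0.07,0.01,0],[-0.1,0.02,0],[-0.14,0.02,0]], angular=[[0,0,0],[0,0,0],[0,0,0],[0,0,0],[0,0,0]])

```text
time: 3.7
position: [0.5436, 0.1009, 0.117]
eef_rot: [[-0.942, 0.337, -0.0], [0.337, 0.942, 0.0], [0.0, 0.0, -1.0]]
contact_force: [-0.2, 0.4, 0.3]
gripper_width: 0.001
grip_force: 0.0
```

play_rows(gripper=[-1,-1,-1,-1,-1], travel=[[-0.18,0,0],[-0.22,-0.02,0],[-0.23,-0.04,0],[-0.22,-0.07,0],[-0.04,0,0]], angular=[[0,0,0],[0,0,0],[0,0,0],[0,0,0],[0,0,0]])

```text
time: 4.2
position: [0.5842, 0.0779, 0.117]
eef_rot: [[-0.941, 0.339, 0.001], [0.339, 0.941, -0.001], [-0.001, -0.001, -1.0]]
contact_force: [-0.5, -1.4, -0.1]
gripper_width: -0.0
grip_force: 0.0
```

```bash
python3 - <<'E'
from k import *
meas();meas();o=arm.get_obs();print(o["time"],o["position"],o["contact_force"])
E
```

```text
side 4.2 p [0.6178 0.0571] area 163 r 0.1026 ang 43.2
scene 4.25 p [0.6228 0.0545] area 129 r 0.1046 ang 40.4
side 4.3 p [0.6258 0.0495] area 162 r 0.1038 ang 37.2
scene 4.35 p [0.6309 0.0446] area 126 r 0.1051 ang 33.3
4.4 [0.58269887 0.07991689 0.1168844 ] [-0.09870954  0.43699648 -0.76652254]
```

The wheel runs clockwise at about 1.1 rad/s. Now I rise and catch up with the knob.

play_rows(gripper=[-1,-1,-1,-1,-1], travel=[[0,0,-0.5],[-0.25,-0.17,-0.5],[-0.55,-0.4,-0.4],[-0.6,-0.45,-0.06],[-0.47,-0.35,0]], angular=[[0,0,0],[0,0,0],[0,0,0],[0,0,0],[0,0,0]])

```text
time: 4.9
position: [0.6489, -0.0177, 0.1915]
eef_rot: [[-0.942, 0.337, 0.002], [0.337, 0.942, 0.0], [-0.002, 0.001, -1.0]]
contact_force: [-0.9, 0.4, -0.5]
gripper_width: -0.001
grip_force: 0.0
```

```bash
cat > f.py <<'E'
from h import *
import json,os,time
H=np.array([.5431,-.0132])
def step():
    L=json.load(open("log.json")) if os.path.exists("log.json") else [[4.2,43.2],[4.25,40.4],[4.3,37.2],[4.35,33.3]]
    for n in("side","scene"):
        t=arm.get_obs()["time"];c=arm.capture(n)
        for b in knob(c):
            d=plane(c,*b[0],.1095)[:2]-H;r=np.linalg.norm(d)
            if abs(r-.105)<.022 and b[1][4]>60:
                a=np.degrees(np.arctan2(d[1],d[0]));a+=360*round((L[-1][1]-62*(t-L[-1][0])*.9-a)/360)
                print(n,round(t,2),round(a,1),"r",round(r,3),"area",b[1][4]);L.append([round(t,3),a])
    json.dump(L,open("log.json","w"))
    T=np.array(L);p=np.polyfit(T[:,0],T[:,1],2 if len(L)>8 else 1)
    if len(L)>12: p=np.polyfit(T[-12:,0],T[-12:,1],2)
    o=arm.get_obs();t=o["time"];P=o["position"];R=np.array(o["eef_rot"])
    print("speed rad/s",np.radians(np.polyval(np.polyder(p),t)),"t",t)
    k=lambda s:H+.105*np.array([np.cos(np.radians(np.polyval(p,s))),np.sin(np.radians(np.polyval(p,s)))])
    print("lateral err mm now",np.round((P[:2]-k(t))*1e3),"z",P[2])
    q=P.copy();rows=[]
    for i in range(1,6):
        g=np.r_[k(t+.1*i),.19]; g=P+(g-P)*min(1,i/2) if i<2 else g
        rows.append(np.round(R.T@(g-q)/.05,2).tolist());q=g
    print(rows)
E
python3 -c "import f;f.step()"
```

```text
side 4.9 -0.3 r 0.105 area 165
scene 4.95 -4.4 r 0.105 area 139
speed rad/s -1.09988510625044 t 5.0
lateral err mm now [1. 5.] z 0.19015120787968876
[[-0.02, -0.17, 0.0], [-0.04, -0.4, 0.0], [0.01, -0.23, 0.0], [0.04, -0.23, 0.0], [0.06, -0.22, 0.0]]
```

play_rows(gripper=[-1,-1,-1,-1,-1], travel=[[-0.02,-0.25,0],[-0.03,-0.33,0],[0.01,-0.25,0],[0.04,-0.23,0],[0.06,-0.22,0]], angular=[[0,0,0],[0,0,0],[0,0,0],[0,0,0],[0,0,0]])

```text
time: 5.5
position: [0.6228, -0.0764, 0.1901]
eef_rot: [[-0.941, 0.337, 0.0], [0.337, 0.941, 0.0], [-0.0, 0.0, -1.0]]
contact_force: [1.0, -0.3, -0.1]
gripper_width: 0.002
grip_force: 0.0
```

```bash
python3 -c "import f;f.step()"
```

```text
side 5.5 -35.9 r 0.104 area 158
scene 5.55 -40.0 r 0.105 area 155
speed rad/s -1.0719676384868513 t 5.6
lateral err mm now [3. 7.] z 0.1903141835869549
[[0.05, -0.18, 0.0], [0.17, -0.37, 0.0], [0.14, -0.18, 0.0], [0.16, -0.16, 0.0], [0.17, -0.14, 0.0]]
```

play_rows(gripper=[-1,-1,-1,-1,-1], travel=[[0.09,-0.25,0],[0.15,-0.3,0],[0.14,-0.2,0],[0.16,-0.16,0],[0.17,-0.14,0]], angular=[[0,0,0],[0,0,0],[0,0,0],[0,0,0],[0,0,0]])

```text
time: 6.1
position: [0.5714, -0.1135, 0.19]
eef_rot: [[-0.941, 0.337, 0.0], [0.337, 0.941, 0.0], [-0.0, 0.0, -1.0]]
contact_force: [0.1, 0.7, 0.2]
gripper_width: -0.003
grip_force: 0.0
```

```bash
python3 -c "import f;f.step()"
```

```text
side 6.1 -71.5 r 0.105 area 194
scene 6.15 -73.5 r 0.106 area 144
speed rad/s -0.9680380925649632 t 6.2
lateral err mm now [4. 2.] z 0.19023799856672968
[[0.12, -0.08, 0.0], [0.3, -0.16, 0.0], [0.19, -0.07, 0.0], [0.19, -0.05, 0.0], [0.19, -0.03, 0.0]]
```

play_rows(gripper=[-1,-1,-1,-1,-1], travel=[[0.18,-0.11,0],[0.26,-0.13,0],[0.19,-0.07,0],[0.19,-0.05,0],[0.19,-0.03,0]], angular=[[0,0,0],[0,0,0],[0,0,0],[0,0,0],[0,0,0]])

```text
time: 6.7
position: [0.5176, -0.1141, 0.19]
eef_rot: [[-0.942, 0.337, 0.0], [0.337, 0.942, 0.0], [-0.0, 0.0, -1.0]]
contact_force: [-0.3, -0.5, -0.0]
gripper_width: 0.005
grip_force: 0.0
```

```bash
python3 -c "import f;f.step()"
```

```text
side 6.7 -103.9 r 0.106 area 217
scene 6.75 -105.7 r 0.106 area 136
speed rad/s -0.9135161345146363 t 6.8
lateral err mm now [ 8. -1.] z 0.19011291710765046
[[0.18, -0.01, 0.0], [0.36, 0.01, 0.0], [0.18, 0.04, 0.0], [0.18, 0.05, 0.0], [0.17, 0.07, 0.0]]
```

play_rows(gripper=[-1,-1,-1,-1,-1], travel=[[0.25,0,0],[0.29,0.01,0],[0.18,0.03,0],[0.18,0.05,0],[0.17,0.07,0]], angular=[[0,0,0],[0,0,0],[0,0,0],[0,0,0],[0,0,0]])

```text
time: 7.3
position: [0.4704, -0.0884, 0.1901]
eef_rot: [[-0.941, 0.337, 0.0], [0.337, 0.941, 0.0], [-0.0, 0.0, -1.0]]
contact_force: [-0.7, 0.1, 0.8]
gripper_width: 0.003
grip_force: 0.0
```

```bash
python3 -c "import f;f.step()"
```

```text
side 7.3 -134.2 r 0.104 area 229
scene 7.35 -136.7 r 0.105 area 123
speed rad/s -0.8611237595366317 t 7.4
lateral err mm now [ 7. -6.] z 0.1900385170391587
[[0.16, 0.08, 0.0], [0.3, 0.19, 0.0], [0.13, 0.12, 0.0], [0.12, 0.13, 0.0], [0.11, 0.13, 0.0]]
```

play_rows(gripper=[-1,-1,-1,-1,-1], travel=[[0.21,0.12,0],[0.25,0.16,0],[0.13,0.12,0],[0.12,0.13,0],[0.11,0.13,0]], angular=[[0,0,0],[0,0,0],[0,0,0],[0,0,0],[0,0,0]])

```text
time: 7.9
position: [0.443, -0.0433, 0.1901]
eef_rot: [[-0.942, 0.337, 0.0], [0.337, 0.942, 0.0], [-0.0, 0.0, -1.0]]
contact_force: [0.3, 0.5, -0.4]
gripper_width: -0.001
grip_force: 0.0
```

```bash
python3 -c "import f;f.step()"
```

```text
side 7.9 -165.8 r 0.099 area 156
scene 7.95 -165.7 r 0.105 area 121
speed rad/s -0.832354145550645 t 8.0
lateral err mm now [  3. -10.] z 0.1900100855013774
[[0.1, 0.16, 0.0], [0.17, 0.32, 0.0], [0.05, 0.16, 0.0], [0.04, 0.16, 0.0], [0.03, 0.17, 0.0]]
```

play_rows(gripper=[-1,-1,-1,-1,-1], travel=[[0.12,0.2,0],[0.14,0.26,0],[0.05,0.16,0],[0.04,0.16,0],[0.03,0.16,0]], angular=[[0,0,0],[0,0,0],[0,0,0],[0,0,0],[0,0,0]])

```text
time: 8.5
position: [0.4413, 0.0073, 0.19]
eef_rot: [[-0.941, 0.337, 0.0], [0.337, 0.941, 0.0], [-0.0, 0.0, -1.0]]
contact_force: [0.1, -0.2, -0.0]
gripper_width: -0.004
grip_force: 0.0
```

```bash
python3 -c "import f;f.step()"
```

```text
side 8.5 -196.7 r 0.102 area 133
scene 8.55 -193.2 r 0.104 area 123
speed rad/s -0.8117622635562165 t 8.6
lateral err mm now [ -2. -12.] z 0.18996499767105948
[[0.02, 0.2, -0.0], [0.0, 0.37, -0.0], [-0.03, 0.16, 0.0], [-0.04, 0.16, 0.0], [-0.05, 0.16, 0.0]]
```

play_rows(gripper=[-1,-1,-1,-1,-1], travel=[[0.02,0.22,0],[0,0.27,0],[-0.02,0.16,0],[-0.04,0.16,0],[-0.05,0.15,0]], angular=[[0,0,0],[0,0,0],[0,0,0],[0,0,0],[0,0,0]])

```text
time: 9.1
position: [0.4619, 0.0511, 0.1899]
eef_rot: [[-0.942, 0.337, -0.0], [0.337, 0.942, -0.0], [0.0, -0.0, -1.0]]
contact_force: [-0.2, 1.0, 0.6]
gripper_width: -0.001
grip_force: 0.0
```

```bash
python3 -c "import f;f.step()"
```

```text
side 9.1 -219.9 r 0.107 area 149
scene 9.15 -219.4 r 0.105 area 120
speed rad/s -0.7399497339371982 t 9.2
lateral err mm now [-5. -8.] z 0.1899030922160527
[[-0.05, 0.16, -0.0], [-0.13, 0.29, -0.0], [-0.09, 0.13, -0.0], [-0.09, 0.12, -0.0], [-0.1, 0.11, -0.0]]
```

play_rows(gripper=[-1,-1,-1,-1,-1], travel=[[-0.08,0.2,0],[-0.11,0.24,0],[-0.09,0.13,0],[-0.09,0.12,0],[-0.1,0.11,0]], angular=[[0,0,0],[0,0,0],[0,0,0],[0,0,0],[0,0,0]])

```text
time: 9.7
position: [0.4977, 0.0805, 0.1899]
eef_rot: [[-0.942, 0.337, -0.0], [0.337, 0.942, -0.0], [0.0, -0.0, -1.0]]
contact_force: [0.1, 1.0, -0.2]
gripper_width: 0.0
grip_force: 0.0
```

```bash
python3 -c "import f;f.step()"
```

```text
side 9.7 -242.4 r 0.106 area 168
scene 9.75 -244.1 r 0.104 area 115
speed rad/s -0.6516139547202358 t 9.8
lateral err mm now [-3. -2.] z 0.18987950882267007
[[-0.07, 0.08, -0.0], [-0.18, 0.16, -0.0], [-0.11, 0.07, -0.0], [-0.11, 0.07, -0.0], [-0.11, 0.06, 0.0]]
```

play_rows(gripper=[-1,-1,-1,-1,-1], travel=[[-0.1,0.1,0],[-0.15,0.13,0],[-0.11,0.07,0],[-0.11,0.07,0],[-0.11,0.06,0]], angular=[[0,0,0],[0,0,0],[0,0,0],[0,0,0],[0,0,0]])

```text
time: 10.3
position: [0.5322, 0.0907, 0.1899]
eef_rot: [[-0.941, 0.337, -0.0], [0.337, 0.941, -0.0], [0.0, -0.0, -1.0]]
contact_force: [-0.0, -0.5, -0.3]
gripper_width: 0.003
grip_force: 0.0
```

play_rows(gripper=[-1,-1,-1,-1,-1], travel=[[-0.06,0.02,-0.4],[0,0,-0.7],[0,0,-0.8],[0,0,-0.8],[0,0,-0.5]], angular=[[0,0,0],[0,0,0],[0,0,0],[0,0,0],[0,0,0]])

```text
time: 10.8
position: [0.5355, 0.0905, 0.3533]
eef_rot: [[-0.941, 0.337, 0.003], [0.337, 0.941, 0.001], [-0.003, 0.002, -1.0]]
contact_force: [0.8, 0.3, -0.5]
gripper_width: 0.001
grip_force: 0.0
```

play_rows(gripper=[-1,-1,-1,-1,-1], travel=[[0,0,0],[0,0,0],[0,0,0],[0,0,0],[0,0,0]], angular=[[0,0,0],[0,0,0],[0,0,0],[0,0,0],[0,0,0]])

```text
time: 11.3
position: [0.5346, 0.0905, 0.3492]
eef_rot: [[-0.941, 0.337, -0.001], [0.337, 0.941, -0.0], [0.001, -0.001, -1.0]]
contact_force: [-0.8, -0.3, 0.2]
gripper_width: -0.002
grip_force: 0.0
```

play_rows(gripper=[-1,-1,-1,-1,-1], travel=[[0,0,0],[0,0,0],[0,0,0],[0,0,0],[0,0,0]], angular=[[0,0,0],[0,0,0],[0,0,0],[0,0,0],[0,0,0]])

```text
time: 11.8
position: [0.5348, 0.0905, 0.35]
eef_rot: [[-0.941, 0.337, 0.0], [0.337, 0.941, 0.0], [-0.0, 0.0, -1.0]]
contact_force: [-0.1, 0.6, 0.9]
gripper_width: 0.003
grip_force: 0.0
```

play_rows(gripper=[-1,-1,-1,-1,-1], travel=[[0,0,0],[0,0,0],[0,0,0],[0,0,0],[0,0,0]], angular=[[0,0,0],[0,0,0],[0,0,0],[0,0,0],[0,0,0]])

```text
time: 12.3
position: [0.5348, 0.0905, 0.35]
eef_rot: [[-0.941, 0.337, 0.0], [0.337, 0.941, 0.0], [-0.0, 0.0, -1.0]]
contact_force: [0.1, -0.7, -0.1]
gripper_width: -0.002
grip_force: 0.0
```

```bash
cat > w.py <<'E'
from k import *
import sys
for i in range(int(sys.argv[1])):arm.capture("scene")
meas();o=arm.get_obs();print(o["time"],o["position"])
E
python3 w.py 78
```

```text
side 16.2 p [ 0.5934 -0.1048] area 186 r 0.1045 ang -61.2
scene 16.25 p [ 0.5929 -0.1056] area 157 r 0.105 ang -61.7
16.3 [0.53479456 0.09055203 0.34998691]
```

play_rows(gripper=[-1,-1,-1,-1,-1], travel=[[0,0,0],[0,0,0],[0,0,0],[0,0,0],[0,0,0]], angular=[[0,0,0],[0,0,0],[0,0,0],[0,0,0],[0,0,0]])

```text
time: 16.8
position: [0.5348, 0.0905, 0.35]
eef_rot: [[-0.941, 0.337, 0.0], [0.337, 0.941, 0.0], [0.0, 0.0, -1.0]]
contact_force: [0.1, 0.4, -0.6]
gripper_width: 0.003
grip_force: 0.0
```

play_rows(gripper=[-1,-1,-1,-1,-1], travel=[[0,0,0],[0,0,0],[0,0,0],[0,0,0],[0,0,0]], angular=[[0,0,0],[0,0,0],[0,0,0],[0,0,0],[0,0,0]])

```text
time: 17.3
position: [0.5348, 0.0906, 0.35]
eef_rot: [[-0.941, 0.337, -0.0], [0.337, 0.941, 0.0], [0.0, 0.0, -1.0]]
contact_force: [0.0, -0.2, 0.2]
gripper_width: 0.003
grip_force: 0.0
```

play_rows(gripper=[-1,-1,-1,-1,-1], travel=[[0,0,0],[0,0,0],[0,0,0],[0,0,0],[0,0,0]], angular=[[0,0,0],[0,0,0],[0,0,0],[0,0,0],[0,0,0]])

```text
time: 17.8
position: [0.5348, 0.0906, 0.35]
eef_rot: [[-0.941, 0.337, 0.0], [0.337, 0.941, 0.0], [0.0, 0.0, -1.0]]
contact_force: [0.1, -1.1, -0.7]
gripper_width: 0.001
grip_force: 0.0
```

play_rows(gripper=[-1,-1,-1,-1,-1], travel=[[0,0,0],[0,0,0],[0,0,0],[0,0,0],[0,0,0]], angular=[[0,0,0],[0,0,0],[0,0,0],[0,0,0],[0,0,0]])

```text
time: 18.3
position: [0.5348, 0.0906, 0.35]
eef_rot: [[-0.941, 0.337, 0.0], [0.337, 0.941, 0.0], [0.0, 0.0, -1.0]]
contact_force: [-0.1, 0.2, -0.3]
gripper_width: -0.003
grip_force: 0.0
```

play_rows(gripper=[-1,-1,-1,-1,-1], travel=[[0,0,0],[0,0,0],[0,0,0],[0,0,0],[0,0,0]], angular=[[0,0,0],[0,0,0],[0,0,0],[0,0,0],[0,0,0]])

```text
time: 18.8
position: [0.5348, 0.0905, 0.35]
eef_rot: [[-0.941, 0.337, -0.0], [0.337, 0.941, 0.0], [0.0, 0.0, -1.0]]
contact_force: [-0.3, 0.3, 0.2]
gripper_width: -0.002
grip_force: 0.0
```

play_rows(gripper=[-1,-1,-1,-1,-1], travel=[[0,0,0],[0,0,0],[0,0,0],[0,0,0],[0,0,0]], angular=[[0,0,0],[0,0,0],[0,0,0],[0,0,0],[0,0,0]])

```text
time: 19.3
position: [0.5348, 0.0905, 0.35]
eef_rot: [[-0.942, 0.337, 0.0], [0.337, 0.942, 0.0], [-0.0, 0.0, -1.0]]
contact_force: [-0.4, 0.2, -0.3]
gripper_width: -0.005
grip_force: 0.0
```

```bash
python3 w.py 18; python3 w.py 0
```

```text
side 20.2 p [ 0.5165 -0.1162] area 213 r 0.1063 ang -104.5
scene 20.25 p [ 0.5176 -0.1163] area 134 r 0.1062 ang -103.9
20.3 [0.53479741 0.09056082 0.34998247]
side 20.3 p [ 0.5151 -0.116 ] area 214 r 0.1065 ang -105.2
scene 20.35 p [ 0.5167 -0.116 ] area 134 r 0.1062 ang -104.4
20.4 [0.53480422 0.09054859 0.35001618]
```

Still creeping at about 0.1 rad/s, so I wait longer.

play_rows(gripper=[-1,-1,-1,-1,-1], travel=[[0,0,0],[0,0,0],[0,0,0],[0,0,0],[0,0,0]], angular=[[0,0,0],[0,0,0],[0,0,0],[0,0,0],[0,0,0]])

```text
time: 20.9
position: [0.5348, 0.0905, 0.35]
eef_rot: [[-0.941, 0.337, 0.0], [0.337, 0.941, 0.0], [-0.0, 0.0, -1.0]]
contact_force: [-0.2, -0.4, -0.5]
gripper_width: -0.003
grip_force: 0.0
```

play_rows(gripper=[-1,-1,-1,-1,-1], travel=[[0,0,0],[0,0,0],[0,0,0],[0,0,0],[0,0,0]], angular=[[0,0,0],[0,0,0],[0,0,0],[0,0,0],[0,0,0]])

```text
time: 21.4
position: [0.5348, 0.0905, 0.35]
eef_rot: [[-0.941, 0.337, 0.0], [0.337, 0.941, 0.0], [-0.0, 0.0, -1.0]]
contact_force: [-0.2, -1.8, -0.3]
gripper_width: 0.004
grip_force: 0.0
```

play_rows(gripper=[-1,-1,-1,-1,-1], travel=[[0,0,0],[0,0,0],[0,0,0],[0,0,0],[0,0,0]], angular=[[0,0,0],[0,0,0],[0,0,0],[0,0,0],[0,0,0]])

```text
time: 21.9
position: [0.5348, 0.0905, 0.35]
eef_rot: [[-0.941, 0.337, -0.0], [0.337, 0.941, 0.0], [0.0, 0.0, -1.0]]
contact_force: [-0.2, 0.2, 0.3]
gripper_width: -0.002
grip_force: 0.0
```

play_rows(gripper=[-1,-1,-1,-1,-1], travel=[[0,0,0],[0,0,0],[0,0,0],[0,0,0],[0,0,0]], angular=[[0,0,0],[0,0,0],[0,0,0],[0,0,0],[0,0,0]])

```text
time: 22.4
position: [0.5348, 0.0906, 0.35]
eef_rot: [[-0.941, 0.337, 0.0], [0.337, 0.941, 0.0], [-0.0, 0.0, -1.0]]
contact_force: [0.2, -0.3, 0.8]
gripper_width: -0.002
grip_force: 0.0
```

play_rows(gripper=[-1,-1,-1,-1,-1], travel=[[0,0,0],[0,0,0],[0,0,0],[0,0,0],[0,0,0]], angular=[[0,0,0],[0,0,0],[0,0,0],[0,0,0],[0,0,0]])

```text
time: 22.9
position: [0.5348, 0.0905, 0.35]
eef_rot: [[-0.941, 0.337, -0.0], [0.337, 0.941, 0.0], [0.0, 0.0, -1.0]]
contact_force: [-1.1, 1.0, 0.3]
gripper_width: 0.001
grip_force: 0.0
```

play_rows(gripper=[-1,-1,-1,-1,-1], travel=[[0,0,0],[0,0,0],[0,0,0],[0,0,0],[0,0,0]], angular=[[0,0,0],[0,0,0],[0,0,0],[0,0,0],[0,0,0]])

```text
time: 23.4
position: [0.5348, 0.0905, 0.35]
eef_rot: [[-0.941, 0.337, -0.0], [0.337, 0.941, 0.0], [0.0, 0.0, -1.0]]
contact_force: [0.4, 0.6, -0.3]
gripper_width: -0.003
grip_force: 0.0
```

```bash
python3 w.py 0; python3 w.py 18; python3 - <<'E'
from h import *
c=arm.capture("scene");cv2.imwrite("pics/end.png",c["color"][:,:,::-1])
E
```

```text
side 23.4 p [ 0.5062 -0.1127] area 221 r 0.1061 ang -110.3
scene 23.45 p [ 0.5083 -0.1131] area 132 r 0.1058 ang -109.2
23.5 [0.53479067 0.09056109 0.3499816 ]
side 24.4 p [ 0.5062 -0.1126] area 220 r 0.1061 ang -110.4
scene 24.45 p [ 0.5083 -0.1133] area 133 r 0.106 ang -109.1
24.5 [0.53480675 0.0905832  0.34999104]
```

View pics/end.png

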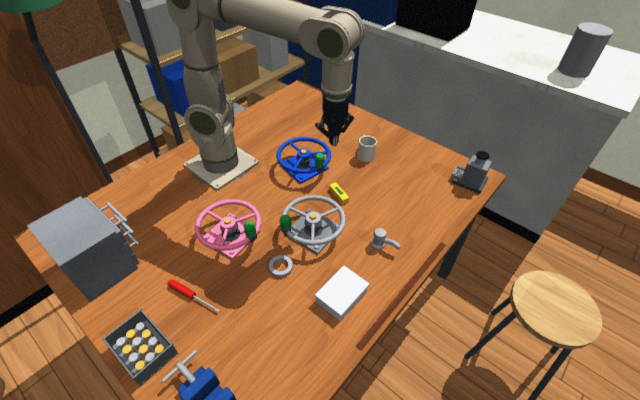

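The wheel stands still: the knob is at scene (286,223) and its angle did not change over the last second. The other things on the desk are where they were. The arm is well clear, so I hand in the job.

```bash
python3 -c "from cell import arm;print(arm.close_job())"
```

```text
the job is handed in; nothing more can be done
None
```

The job is handed in (no verdict came back): I pushed the grey wheel's knob to about 1.1 rad/s (one turn in 5.7 s), rode centred about 55 mm above it for about 5 s as it slowed to 0.65 rad/s (about 10 s a turn), then rose clear and waited until it stood still, with the other things left where they were.

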